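# Stack a stepped billet in the welding jig and close the stop

### The job

Make up the stepped stack for welding: lay the four steel bars flat, one on another, lengthwise in the dark steel jig, the widest at the bottom and each next narrower one on top, all centred on the jig's scribed middle line. When the stack is complete, slide the stop up until it is snug and all the bars are pressed flush between it and the end wall. Then let go, and leave the hammer, the brush and the little tin where they are.

Things in the scene. Friction and masses are not known exactly. Their poses are not given: they have to be found in the camera images.
- bar_widest: widest of four loose plain steel flat bars, 100 mm long, 54 mm wide, 14 mm thick, about 0.59 kg; it starts lying flat on the bench. Origin: centre of its underside; x along its length, y across its width, z up. Either end and either way along is the same
- bar_wide: second widest of four loose plain steel flat bars, 100 mm long, 42 mm wide, 14 mm thick, about 0.46 kg; it starts lying flat on the bench. Origin: centre of its underside; x along its length, y across its width, z up. Either end and either way along is the same
- bar_narrow: second narrowest of four loose plain steel flat bars, 100 mm long, 30 mm wide, 12 mm thick, about 0.28 kg; it starts lying flat on the bench. Origin: centre of its underside; x along its length, y across its width, z up. Either end and either way along is the same
- bar_slim: narrowest of four loose plain steel flat bars, 100 mm long, 18 mm wide, 14 mm thick, about 0.2 kg; it starts lying flat on the bench. Origin: centre of its underside; x along its length, y across its width, z up. Either end and either way along is the same
- jig: dark grey steel jig fixed to the bench: flat bed 80 mm wide (x), 260 mm long (y), with a white line scribed lengthwise at x = 0. At its -y end a fixed end wall, 70 mm wide, 50 mm above the bed, inner face at y = -118 mm; the sliding stop is at the +y end; long sides open. Origin: centre of the bed's underside, at bench level; bed's upper face at z = 15 mm
- stop (a joint): steel stop sliding along the jig, in m: 0 = fully back, its upright face (60 mm wide, 12 mm thick, 50 mm above the bed) 160 mm from the end wall; gap = 160 mm minus the value, so 0.060 is snug on 100 mm bars. Range 0 to 0.080, starts 0 to 0.025. Slides with about 2 N friction, stays where left; pushing the full stack too takes up to about 20 N
- stop_handle (a point): grip point of the stop's black upright handle: on the jig's middle line, 60 mm behind the pushing face (to jig +y), 67 mm above the bench. Block 16 mm thick along the slide, 36 mm across, top 83 mm above the bench; a foot (top 29 mm above the bench) joins it to the stop plate, 40 mm free between them. Push to jig -y to close
- hammer: bystander: hand hammer lying loose on the bench towards the left, about 260 mm long along its x, handle to -x; leave it be
- brush: bystander: brush lying loose on the bench towards the right, about 200 mm long along its x, handle to -x; leave it be
- flux_can: bystander: small closed tin, 38 mm across and 60 mm high, standing loose among the bars near the middle; origin under its centre; leave it be
There are look-alikes about, which are no part of the job. What is shaped like the bar_slim but orange is not meant. What is shaped like the bar_narrow but turquoise is not meant.

How it is judged:
On the way, in this order (a step that is already met when the one before it is completed fails the run):
1. the widest bar lies lengthwise in the jig as layer 1 (x of bar_widest in the frame of jig between -0.012 and 0.012 m and y of bar_widest in the frame of jig between -0.072 and 0 m and z of bar_widest in the frame of jig between 0.012 and 0.018 m and angle between the x axis of bar_widest and the y axis of jig, either way round below 0.2 rad), for 0.2 s.
2. the second widest bar lies lengthwise in the jig as layer 2 (all of step 1 and x of bar_wide in the frame of jig between -0.012 and 0.012 m and y of bar_wide in the frame of jig between -0.072 and 0 m and z of bar_wide in the frame of jig between 0.026 and 0.032 m and angle between the x axis of bar_wide and the y axis of jig, either way round below 0.2 rad), for 0.2 s.
3. the second narrowest bar lies lengthwise in the jig as layer 3 (all of step 2 and x of bar_narrow in the frame of jig between -0.012 and 0.012 m and y of bar_narrow in the frame of jig between -0.072 and 0 m and z of bar_narrow in the frame of jig between 0.04 and 0.046 m and angle between the x axis of bar_narrow and the y axis of jig, either way round below 0.2 rad), for 0.2 s.
4. the narrowest bar lies lengthwise in the jig as layer 4 (all of step 3 and x of bar_slim in the frame of jig between -0.012 and 0.012 m and y of bar_slim in the frame of jig between -0.072 and 0 m and z of bar_slim in the frame of jig between 0.052 and 0.058 m and angle between the x axis of bar_slim and the y axis of jig, either way round below 0.2 rad), for 0.2 s.
5. with the stack complete, the stop is pushed snug against the bar ends (x of bar_widest in the frame of jig between -0.008 and 0.008 m and y of bar_widest in the frame of jig between -0.072 and -0.064 m and z of bar_widest in the frame of jig between 0.012 and 0.018 m and angle between the x axis of each of bar_widest, bar_wide, bar_narrow, bar_slim and the y axis of jig, either way round below 0.1 rad and angle between each of bar_widest, bar_wide, bar_narrow, bar_slim's own z axis and vertical below 0.08 rad and x of bar_wide in the frame of jig between -0.008 and 0.008 m and y of bar_wide in the frame of jig between -0.072 and -0.064 m and z of bar_wide in the frame of jig between 0.026 and 0.032 m and x of bar_narrow in the frame of jig between -0.008 and 0.008 m and y of bar_narrow in the frame of jig between -0.072 and -0.064 m and z of bar_narrow in the frame of jig between 0.04 and 0.046 m and x of bar_slim in the frame of jig between -0.008 and 0.008 m and y of bar_slim in the frame of jig between -0.072 and -0.064 m and z of bar_slim in the frame of jig between 0.052 and 0.058 m and value of joint stop between 0.056 and 0.064 m), for 0.2 s.
At the end, for the whole second after the job is handed in: Bars flat in the jig, widest at the bottom to narrowest on top, each within 3 mm of its layer height, 8 mm of the scribed line, 0.1 rad of the jig's length and 4 mm of touching the end wall; stop at 0.056 to 0.064; all released and at rest (all of step 5 and linear speed of each of bar_widest, bar_wide, bar_narrow, bar_slim below 0.02 m/s).
It fails at once if the hammer is moved by more than 30 mm (distance of hammer from where it was at the start of the episode above 0.03 m).
It fails at once if the brush is moved by more than 30 mm (distance of brush from where it was at the start of the episode above 0.03 m).
It fails at once if the flux can is moved by more than 30 mm (distance of flux_can from where it was at the start of the episode above 0.03 m).
It also fails if it takes over 112 s, if anything falls off the work surface, if the arm or the gripper's body presses on something with over 40 N, if the wrist force passes 120 N, or if a joint passes its speed limit or range.

### The arm

A 6-joint arm with a two-finger parallel gripper is mounted at the origin on the work surface. World frame = base frame: x ahead of the robot, y to its left, z up, the work surface at z = 0. Lengths are in m, angles in rad, forces in N, time in s.
With the tool pointing down it reaches from about 0.3 to 0.875 m from the base axis. Payload 6.4 kg.
Tool frame: the origin (TCP) lies on the mounting face of the last link; the fingertips stand 173 mm ahead of it and the grasp point (between the pads) lies 155 mm ahead of it (robot.grip_depth is the z of the grasp point in the tool frame, in m); z points along the fingers, y is the line along which they close (so a half turn about z gives the same grasp; the last joint's range is limited). The gripper opens to 85 mm and grips with 20 to 120 N. Pads are 22 mm wide; open, the fingers measure 114 mm over their backs; the gripper's body (76 mm by 85 mm) begins 54 mm behind the grasp point. The pads swing forward as they close: fully open they stand 13 mm farther back than shut.
Start: joints at [-1.533, 0.181, 1.607, -0, 1.354, -0.206], TCP at [0.139, -0.558, 0.405] pointing down, gripper open.
Joint ranges: [-2.99, 2.99], [-0.89, 2.07], [0.3, 2.58], [-1.14, 4.28], [0, 2.63], [-3.12, 3.12]. Speed limits (rad/s): [2.57, 2.57, 3.01, 3.14, 3.14, 3.14].

### API

Orientations are given as a 3x3 rotation matrix whose columns are the frame's x, y, z axes.
In Python, from bench import robot gives the robot as it stands. The module is installed in compiled form; this text tells all that it offers.
- The arm moves only by the tool carry_out, never from a script. Its argument "deltas" is a list of rows, each an object with "linear": the shift along the world's x, y, z as a fraction of full scale, a list of three; "twist": the turn, a rotation vector about the world's x, y, z as a fraction of full scale, a list of three. In form: [{"linear": [dx, dy, dz], "twist": [wx, wy, wz]}, ...]. A call has 1 to 12 rows; each row is the pose to reach, as a shift and turn from the pose commanded when the call began, turning the shorter way round; what a row does not reach only later rows make up. Full scale, the value 1, is 0.5 m for a shift and 360 degrees for a turn. A row lasts 1/8 s, in which the tool goes at most 62.5 mm and 10.7 degrees, less where a joint would pass 70% of its speed; a pose out of reach is approached as far as the arm can. A call with a number of a shift or a turn outside -1 to 1 is refused whole. A call with a gripper value outside its range is refused whole. "fingers" is the closure, from -1 (fully open) to 1 (shut), set as the call begins (left out, the last holds). The fingers move at their own pace and stop on an object; "newtons" is the grip in N (left out, the last holds). Time passes only in rows, so rows that repeat a pose let the fingers close. It gives the time, the measured TCP pose, the force, the opening and the grip force at its end, in the units of the state.
- robot.get_obs(): the state, without advancing time (a new reading comes with each control period).
- robot.camera(name): name is "scene" or "top" or "wrist"; returns the picture (480x640x3 uint8, red, green, blue); there is no depth.
- robot.camera_info(name): a dict with "fx", "fy", "cx", "cy" (pixels), "R" (3x3) and "t" (3): a world point X has camera coordinates R X + t. Camera axes: x right, y down, z forward; pixel columns grow to the right and rows downward; lengths in m; the calibration is good to about 2 mm. The wrist camera is an equidistant fisheye: a pixel r from the principal point sees the ray r / f radians off the axis. A picture is of the moment at which its call begins: read the wrist's pose just before it. camera_info takes no time and is no camera call; for the wrist camera it gives the pose at the moment of the call.
- robot.finish_job(): hands the job in; it is judged then, once.
The state is a dict: "time_s": time; "qpos": joint angles; "joint_vel": joint speeds; "joint_torque": joint torques, N m; "ee_pos": TCP position; "eef_rot": TCP orientation; "force": force on the tool from outside, world axes, zero at the start; "torque": the same for the moment, N m; "width": opening from 0.0 (shut) to 1.0 (fully open); "grasp_force": force on a finger pad.
Only numpy, scipy, OpenCV 4.12 (cv2) and the standard library are available. Lean on these libraries where they do the work, as an engineer would, in place of code of your own. Each camera call takes 0.05 s, during which the arm holds its last target. There are 200 camera calls.

## Working session

There is one attempt and no reset: what is moved stays moved. The work goes in short steps, Python scripts to look and compute and a tool call to move; the robot and the scene stay as the last step left them, time stands still between calls to the robot, and variables do not carry over. Pictures are saved under pics/ and viewed, at most 14 in all, crops included, and the job is handed in when it is done.

Besides the shell and the picture viewer there is one more tool, called in YAML: its name, and indented under it one key for each argument. carry_out: Moves the arm, as the interface text tells. Its arguments: {"type":"object","properties":{"deltas":{"type":"array"},"fingers":{"type":"number"},"newtons":{"type":"number"}},"required":["deltas"]}

```bash
mkdir -p pics; python3 - <<'E'
from bench import robot
import cv2
for n in("top","scene"):
    im=robot.camera(n); cv2.imwrite(f"pics/{n}0.png",im[:,:,::-1])
    i=robot.camera_info(n); print(n,i)
o=robot.get_obs(); print(o["time_s"],o["ee_pos"],o["eef_rot"],o["width"])
E
```

```text
top {'fx': 615.765698404224, 'fy': 615.765698404224, 'cx': 319.33385569758303, 'cy': 252.96183153329443, 'R': array([[-0.00292712, -0.99999014, -0.00333986],
       [-0.98003704,  0.00353263, -0.19878359],
       [ 0.19879342,  0.00269132, -0.98003772]]), 't': array([0.01473122, 0.44889075, 1.6893677 ])}
scene {'fx': 498.7551069062563, 'fy': 498.7551069062563, 'cx': 314.64799314260324, 'cy': 239.50984796709636, 'R': array([[ 6.32607165e-01,  7.74472770e-01,  3.21504972e-04],
       [ 5.25151336e-01, -4.28650496e-01, -7.35169930e-01],
       [-5.69231279e-01,  4.65242604e-01, -6.77882785e-01]]), 't': array([-0.26393874, -0.16734252,  1.48090472])}
0.1 [ 0.13881277 -0.5577666   0.40387734] [[ 9.70433566e-01  2.41368375e-01 -3.26287594e-05]
 [ 2.41368132e-01 -9.70432382e-01  1.55430047e-03]
 [ 3.43494974e-04 -1.51622089e-03 -9.99998792e-01]] 1.002586269637506
```

View pics/top0.png

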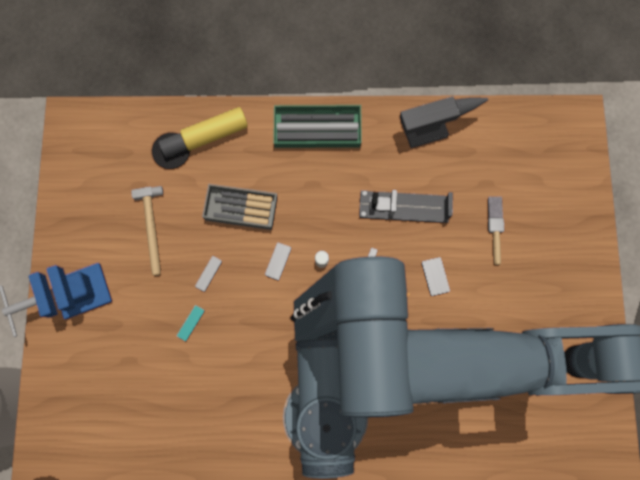

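View pics/scene0.png

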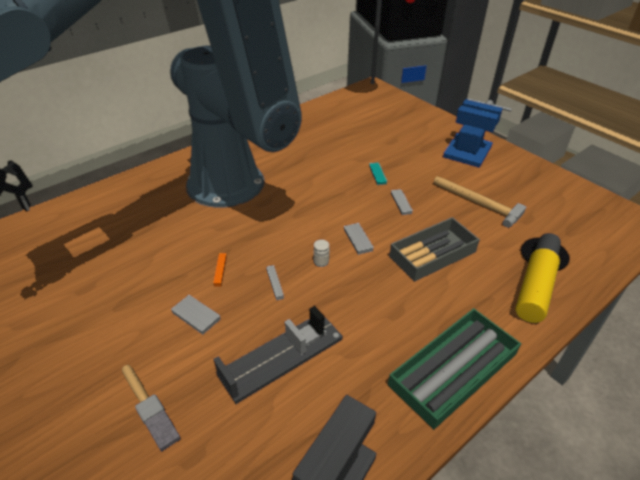

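The top view shows the jig at (405,206) with its handle to the left, the widest bar at (436,276), wide at (278,261), narrow at (208,273) and the tin at (321,259). The slim bar at (372,258) is half hidden. The scene view shows everything, with the slim bar at (275,282) and the orange look-alike at (220,268).

```bash
cat > h.py <<'E'
import cv2,numpy as np
from bench import robot
def rays(info,px,fish=False):
    px=np.atleast_2d(px).astype(float)
    a=(px-[info["cx"],info["cy"]])/[info["fx"],info["fy"]]
    if fish:
        r=np.linalg.norm(a,axis=1,keepdims=True)+1e-12
        d=np.c_[a/r*np.sin(r),np.cos(r)]
    else: d=np.c_[a,np.ones(len(a))]
    return -info["R"].T@info["t"], d@info["R"]
def toplane(info,px,z,fish=False):
    c,d=rays(info,px,fish); return c+d*((z-c[2])/d[:,2])[:,None]
def project(info,X,fish=False):
    p=np.atleast_2d(X)@info["R"].T+info["t"]
    if fish:
        n=np.linalg.norm(p[:,:2],axis=1,keepdims=True); q=p[:,:2]/n*np.arctan2(n,p[:,2:])
    else: q=p[:,:2]/p[:,2:]
    return q*[info["fx"],info["fy"]]+[info["cx"],info["cy"]]
def rect(pts):
    (c,s,a)=cv2.minAreaRect((pts[:,:2]*1000).astype(np.float32))
    if s[0]<s[1]: s=s[::-1]; a+=90
    return np.round(c,1),np.round(s,1),round((a+90)%180-90,1)  # mm, long axis angle deg from world x
def blobs(im,info,z,lo=(0,0,110),hi=(179,60,255),fish=False,amin=150,amax=9e9,box=None):
    m=cv2.inRange(cv2.cvtColor(im,cv2.COLOR_RGB2HSV),lo,hi)
    cs,_=cv2.findContours(m,cv2.RETR_EXTERNAL,cv2.CHAIN_APPROX_NONE)
    out=[]
    for c in cs:
        if amin<cv2.contourArea(c)<amax:
            c=c[:,0,:]; out.append((c.mean(0).round(),)+rect(toplane(info,c,z,fish)))
    return out
E
python3 - <<'E'
from h import *
for n in("top","scene"):
    im=cv2.imread(f"pics/{n}0.png")[:,:,::-1].copy(); i=robot.camera_info(n)
    print(n,"cam",-i["R"].T@i["t"])
    for b in blobs(im,i,.014,amax=4000): print(*b)
i=robot.camera_info("top")
print("dark jig corners guess", toplane(i,[[362,190],[361,218],[452,193],[450,222]],.015).round(3))
print("tin",toplane(i,[[321,257]],.06).round(3), "brush",toplane(i,[[496,200],[497,262]],.01).round(3))
E
```

```text
top cam [0.10413749 0.00859868 1.74492538]
[288. 417.] [  0.4 102.7] [121.2  21.8] 0.4
[593. 388.] [  73.7 -735.1] [257.9  25.6] -88.2
[559. 360.] [ 149.1 -649. ] [123.6  32.2] 5.0
[627. 357.] [ 155.9 -837.9] [114.7  75.8] -0.2
[435. 276.] [ 387.1 -316.5] [103.   57.8] 13.1
[208. 273.] [397.2 331. ] [101.6  33.4] -28.4
[374. 283.] [ 371.6 -141.3] [195.2 141.5] -0.2
[278. 261.] [432.8 132.6] [103.5  44.9] -20.8
[496. 214.] [ 569.  -498.8] [102.7  41.5] -1.4
[242. 211.] [598.  239.6] [189.6  99.8] 81.4
[409. 200.] [ 606.7 -251.5] [196.1  64.2] 85.2
[146. 192.] [641.2 518.4] [89.6 28.6] -79.4
[312. 126.] [845.6  23.8] [254.   46.5] -83.8
scene cam [ 1.09782698 -0.55629806  0.88093949]
[151. 412.] [ 542.9 -497. ] [60.5 40.7] -3.2
[454. 365.] [837.   29.1] [242.9  20. ] -89.9
[301. 331.] [ 569.9 -162.9] [74.3 37.7] -2.6
[195. 313.] [ 386.3 -317. ] [100.3  53.8] 13.5
[275. 281.] [ 420.7 -125.5] [101.9  17.8] -22.5
[321. 252.] [416.1  21.7] [89.5 35.6] -39.2
[358. 237.] [432.  132.1] [101.5  41.5] -20.5
[515. 213.] [631.1 529.5] [92.5 25.7] -78.8
[402. 201.] [398.2 328.6] [102.   29.6] -28.0
[604. 146.] [ 615.  1046.7] [206.8 159.7] 21.8
[509. 109.] [ 271.  1014.5] [194.8  99.7] -63.8
[525.  46.] [ -18.4 1591.7] [864.2 141.7] -61.0
[489.  52.] [-152.1 1494.6] [1237.  108.] -58.6
dark jig corners guess [[ 0.643 -0.112  0.015]
 [ 0.558 -0.108  0.015]
 [ 0.632 -0.375  0.015]
 [ 0.545 -0.365  0.015]]
tin [[0.434 0.009 0.06 ]] brush [[ 0.612 -0.504  0.01 ]
 [ 0.428 -0.495  0.01 ]]
```

carry_out:
  deltas:
    - {"linear": [0.8,0.62,0],"twist": [0,0,0]}
    - {"linear": [0.8,0.62,0],"twist": [0,0,0]}
    - {"linear": [0.8,0.62,0],"twist": [0,0,0]}
    - {"linear": [0.8,0.62,0],"twist": [0,0,0]}
    - {"linear": [0.8,0.62,0],"twist": [0,0,0]}
    - {"linear": [0.8,0.62,0],"twist": [0,0,0]}
    - {"linear": [0.8,0.62,0],"twist": [0,0,0]}
    - {"linear": [0.8,0.62,0],"twist": [0,0,0]}
    - {"linear": [0.8,0.62,0],"twist": [0,0,0]}
    - {"linear": [0.8,0.62,0],"twist": [0,0,0]}

```text
time_s: 1.35
ee_pos: [0.5389, -0.2476, 0.4041]
eef_rot: [[0.97, 0.243, -0.001], [0.243, -0.97, 0.0], [-0.001, -0.001, -1.0]]
force: [-0.5, 0.3, 0.5]
width: 0.996
grasp_force: 0.0
```

```bash
python3 - <<'E'
from h import *
i=robot.camera_info("wrist"); im=robot.camera("wrist"); cv2.imwrite("pics/w1.png",im[:,:,::-1]); np.save("w1.npy",i,allow_pickle=True)
o=robot.get_obs(); print(o["time_s"],o["ee_pos"],o["qpos"],-i["R"].T@i["t"],i["fx"],i["cx"],i["cy"])
s=robot.camera_info("scene"); im=cv2.imread("pics/scene0.png")[:,:,::-1].copy()
for b in blobs(im,s,.014,(2,200,200),(16,255,255),amin=100): print(*b)
E
```

```text
1.4 [ 0.53832821 -0.2483552   0.40416947] [-6.32149188e-01  2.20860069e-01  1.56078570e+00 -5.30745955e-04
  1.36103115e+00  6.95032061e-01] [ 0.6074655  -0.23021489  0.37314324] 371.64829954431775 323.4512283305407 242.34258018789745
[219. 268.] [ 301.6 -203.3] [94.  15.2] -39.2
```

View pics/w1.png

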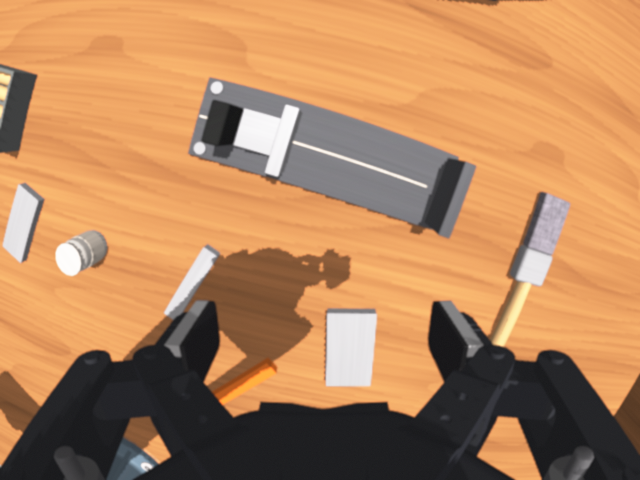

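The wrist view shows the jig clearly: the scribed line runs from (294,143) to (426,187), the stop plate is at (283,140) and the end wall at (450,197). The widest bar is at (350,347) and the slim bar at (193,283).

```bash
python3 - <<'E'
from h import *
im=cv2.imread("pics/w1.png")[:,:,::-1].copy(); i=np.load("w1.npy",allow_pickle=True).item()
g=cv2.cvtColor(im,cv2.COLOR_RGB2GRAY)
pts=[]
for u in range(302,424,3):
    v0=143+(u-294)/3.0; vs=np.arange(int(v0)-6,int(v0)+8); w=np.clip(g[vs,u].astype(float)-150,0,None)
    if w.sum()>0: pts.append((u,(vs*w).sum()/w.sum()))
P=toplane(i,pts,.015,True)
vx,vy,x0,y0=cv2.fitLine((P[:,:2]).astype(np.float32),cv2.DIST_HUBER,0,.01,.01).ravel()
if vy<0: vx,vy=-vx,-vy
print("line dir",vx,vy,"ang",np.degrees(np.arctan2(vy,vx)),"pt",x0,y0, "resid mm",1e3*np.abs((P[:,0]-x0)*vy-(P[:,1]-y0)*vx).max())
W=toplane(i,[[427,187]],.015,True)[0]; print("line end at wall",W)
d=np.array([vx,vy]); n=np.array([vy,-vx])   # jig y, jig x
# screws/end corners at z=.015
C=toplane(i,[[211,79],[190,154],[295,143]],.015,True)
p0=np.array([x0,y0]); s=(W[:2]-p0)@d
orig=p0+d*(s+.118); print("jig origin",orig, "rel corners/stopface (x,y)",[( ((c[:2]-orig)@n).round(4),((c[:2]-orig)@d).round(4)) for c in C])
T=toplane(i,[[475,164],[446,236],[461,158]],.065,True); print("walltop",[( ((c[:2]-orig)@n).round(4),((c[:2]-orig)@d).round(4)) for c in T])
for lo in (150,):
  for b in blobs(im,i,.014,(0,0,lo),(179,40,255),True,amin=300): print(*b)
E
```

```text
line dir 0.06555819 0.99784875 ang 86.24109 pt 0.5921526 -0.27272636 resid mm 0.05497891920602316
line end at wall [ 0.58718814 -0.34126492  0.015     ]
jig origin [ 0.59538353 -0.22354896] rel corners/stopface (x,y) [(np.float64(0.0378), np.float64(0.1173)), (np.float64(-0.0397), np.float64(0.1172)), (np.float64(-0.0007), np.float64(0.0185))]
walltop [(np.float64(0.0355), np.float64(-0.1372)), (np.float64(-0.0336), np.float64(-0.1353)), (np.float64(0.0356), np.float64(-0.1228))]
[349. 348.] [ 388.8 -315.3] [100.4  54.1] 13.2
[190. 281.] [ 422.7 -124.2] [100.8  18.1] -22.6
[ 81. 253.] [422.9  24.8] [86.3 40.4] -54.9
[543. 241.] [ 568.7 -499.3] [104.6  41.2] -0.7
[ 20. 223.] [435.1 132.5] [100.5  42.2] -20.9
[360. 163.] [ 592.2 -271.7] [140.2   4.7] 86.3
[268. 135.] [ 597.1 -172.7] [71.  52.5] -3.9
```

```bash
python3 - <<'E'
import cv2
im=cv2.imread("pics/w1.png")
a=cv2.resize(im[65:170,180:310],None,fx=5,fy=5,interpolation=cv2.INTER_CUBIC)
b=cv2.resize(im[145:250,400:490],None,fx=5,fy=5,interpolation=cv2.INTER_CUBIC)[:, :440]
cv2.imwrite("pics/c1.png",cv2.resize(cv2.hconcat([a[:525],b[:525]]),(800,385)))
E
```

```text
(no output)
```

View pics/c1.png

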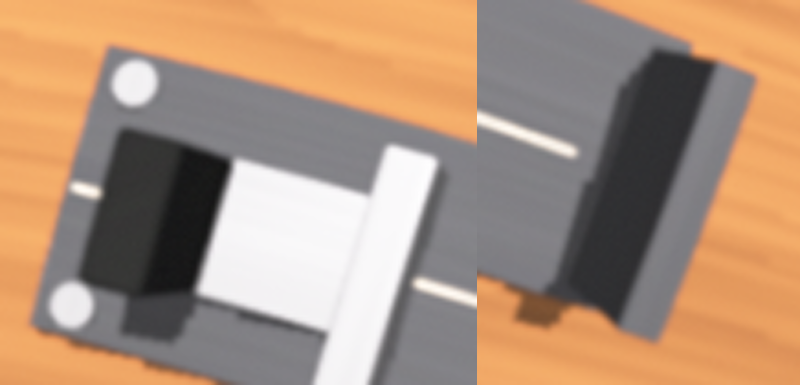

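The crop shows that the scribed line stops short of the wall. The wall's inner base edge runs (447.7,158)–(425.3,224), its inner top edge (465.7,162)–(438,232), and the bed's far edge (209,77)–(189,153.5).

```bash
python3 - <<'E'
from h import *
i=np.load("w1.npy",allow_pickle=True).item()
d=np.array([.06556,.99785]); n=np.array([d[1],-d[0]]); o=np.array([.59538,-.22355])
f=lambda px,z:[((c[:2]-o)@n*1e3,(c[:2]-o)@d*1e3) for c in toplane(i,px,z,True)]
L=lambda s,px,z:print(s,np.round(f(px,z),1).tolist())
L("wall base",[[447.7,158],[425.3,224]],.015)
L("wall top in",[[465.7,161.9],[438.1,232]],.065)
L("wall top out",[[475.7,165.4],[450,238]],.065)
L("bed end",[[209,77.3],[189,153.5]],.015)
L("handle top",[[213,100],[243.7,108.5],[234,145.8]],.083)
L("stop top face",[[299,108],[299,108]],.065)
E
```

```text
wall base [[34.3, -128.3], [-36.4, -130.0]]
wall top in [[34.0, -128.2], [-32.6, -126.7]]
wall top out [[34.6, -138.3], [-34.1, -139.7]]
bed end [[39.0, 119.9], [-39.5, 118.4]]
handle top [[17.0, 87.1], [16.6, 60.7], [-13.8, 59.7]]
stop top face [[29.9, 20.7], [29.9, 20.7]]
```

carry_out:
  deltas:
    - {"linear": [-0.303,-0.137,-0.28],"twist": [0,0,-0.0024]}
    - {"linear": [-0.303,-0.137,-0.28],"twist": [0,0,-0.0024]}
    - {"linear": [-0.303,-0.137,-0.28],"twist": [0,0,-0.0024]}
    - {"linear": [-0.303,-0.137,-0.28],"twist": [0,0,-0.0024]}
    - {"linear": [-0.303,-0.137,-0.36],"twist": [0,0,-0.0024]}
    - {"linear": [-0.303,-0.137,-0.43],"twist": [0,0,-0.0024]}
    - {"linear": [-0.303,-0.137,-0.468],"twist": [0,0,-0.0024]}
    - {"linear": [-0.303,-0.137,-0.468],"twist": [0,0,-0.0024]}
  fingers: -1

```text
time_s: 2.4
ee_pos: [0.3855, -0.3168, 0.1695]
eef_rot: [[0.975, 0.224, -0.002], [0.224, -0.975, 0.003], [-0.002, -0.003, -1.0]]
force: [0.3, -0.5, -0.1]
width: 1.008
grasp_force: 0.0
```

carry_out:
  deltas:
    - {"linear": [0,0,0],"twist": [0,0,0]}
    - {"linear": [0,0,0],"twist": [0,0,0]}
    - {"linear": [0,0,0],"twist": [0,0,0]}
    - {"linear": [0,0,0],"twist": [0,0,0]}
    - {"linear": [0,0,0],"twist": [0,0,0]}
    - {"linear": [0,0,0],"twist": [0,0,0]}
  fingers: 1
  newtons: 60

```text
time_s: 3.15
ee_pos: [0.3875, -0.317, 0.1723]
eef_rot: [[0.974, 0.227, 0.001], [0.227, -0.974, -0.002], [0.0, 0.002, -1.0]]
force: [-2.5, 1.1, 6.1]
width: 0.611
grasp_force: 63.6
```

carry_out:
  deltas:
    - {"linear": [0,0,0.12],"twist": [0,0,0]}
    - {"linear": [0.08,0.01,0.22],"twist": [0,0,0.028]}
    - {"linear": [0.18,0.02,0.22],"twist": [0,0,0.057]}
    - {"linear": [0.28,0.03,0.22],"twist": [0,0,0.086]}
    - {"linear": [0.38,0.05,0.22],"twist": [0,0,0.115]}
    - {"linear": [0.406,0.053,0.22],"twist": [0,0,0.144]}
    - {"linear": [0.406,0.053,0.22],"twist": [0,0,0.173]}
    - {"linear": [0.406,0.053,0.22],"twist": [0,0,0.203]}
    - {"linear": [0.406,0.053,0.22],"twist": [0,0,0.203]}
    - {"linear": [0.406,0.053,0.12],"twist": [0,0,0.203]}
    - {"linear": [0.406,0.053,0.12],"twist": [0,0,0.203]}

```text
time_s: 4.53
ee_pos: [0.5879, -0.2884, 0.2258]
eef_rot: [[0.07, 0.997, -0.009], [0.998, -0.07, 0.006], [0.006, -0.009, -1.0]]
force: [-0.6, -0.4, -7.1]
width: 0.611
grasp_force: 69.1
```

```bash
python3 - <<'E'
from h import *
i=robot.camera_info("wrist"); im=robot.camera("wrist"); cv2.imwrite("pics/w2.png",im[:,:,::-1]); np.save("w2.npy",i,allow_pickle=True)
o=robot.get_obs(); print(o["time_s"],o["ee_pos"],o["qpos"].round(2),o["eef_rot"].round(3),o["force"].round(1))
E
```

```text
4.575 [ 0.58910337 -0.28917079  0.22846205] [-0.64  0.55  1.5   0.    1.1  -0.57] [[ 0.069  0.998 -0.005]
 [ 0.998 -0.069  0.004]
 [ 0.003 -0.005 -1.   ]] [ 1.1 -0.9 -6. ]
```

View pics/w2.png

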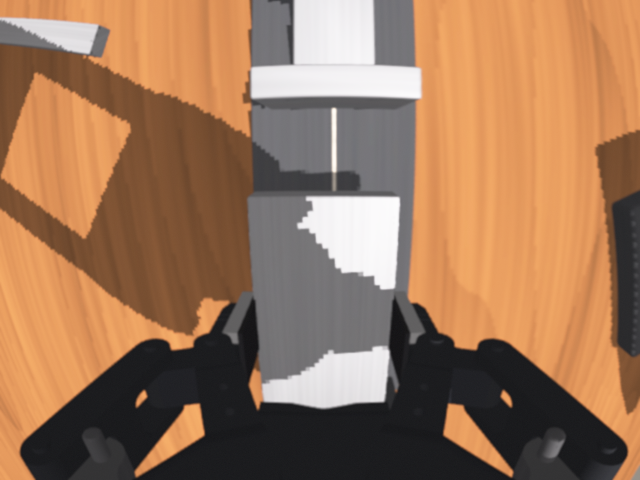

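The held bar's front edge spans columns 248–400 at row 193, and the scribed line is at column 334, so the line lies slightly to +x of the bar's centre.

```bash
python3 - <<'E'
from h import *
im=cv2.imread("pics/w2.png"); i=np.load("w2.npy",allow_pickle=True).item()
g=cv2.cvtColor(im,cv2.COLOR_BGR2GRAY).astype(float)
pts=[]
for v in range(112,165,4):
    us=np.arange(326,343); w=np.clip(g[v,us]-160,0,None)
    if w.sum()>0: pts.append(((us*w).sum()/w.sum(),v))
P=toplane(i,pts,.015,True)[:,:2]; print(len(pts),P[[0,-1]].round(4))
d=np.array([.06556,.99785]); n=np.array([d[1],-d[0]]); t=np.array([.5891,-.2892])
print("line - tcp along jig x mm",((P-t)@n*1e3).round(1)[[0,-1]], "ang",np.degrees(np.arctan2(*(P[0]-P[-1])[::-1])))
# bar front edge, top face z = tcp - .170+.014
E=toplane(i,[[248,195],[400,195]],.2285-.1705+.014,True)[:,:2]; print("bar edge rel tcp jigx,y",((E-t)@n*1e3).round(1),((E-t)@d*1e3).round(1))
S=toplane(i,[[334,104]],.015,True)[0,:2]; print("stop face base rel tcp y", (S-t)@d*1e3)
E
```

```text
14 [[ 0.5972 -0.2044]
 [ 0.5955 -0.2296]]
line - tcp along jig x mm [2.5 2.5] ang 86.32011507602017
bar edge rel tcp jigx,y [-27.6  23.9] [53.5 53.3]
stop face base rel tcp y 89.08588709390936
```

carry_out:
  deltas:
    - {"linear": [0.006,0,-0.04],"twist": [0,0,0]}
    - {"linear": [0.006,0,-0.07],"twist": [0,0,0]}
    - {"linear": [0.006,0,-0.084],"twist": [0,0,0]}
    - {"linear": [0.006,0,-0.084],"twist": [0,0,0]}

```text
time_s: 5.08
ee_pos: [0.5934, -0.29, 0.1884]
eef_rot: [[0.067, 0.998, -0.0], [0.998, -0.067, 0.0], [0.0, -0.0, -1.0]]
force: [-0.5, -0.5, -6.0]
width: 0.613
grasp_force: 69.1
```

carry_out:
  deltas:
    - {"linear": [0,0,0],"twist": [0,0,0]}
    - {"linear": [0,0,0],"twist": [0,0,0]}
    - {"linear": [0,0,0],"twist": [0,0,0]}
    - {"linear": [0,0,0],"twist": [0,0,0]}
  fingers: -1

```text
time_s: 5.58
ee_pos: [0.5935, -0.2901, 0.1892]
eef_rot: [[0.067, 0.998, 0.001], [0.998, -0.067, -0.0], [-0.0, 0.001, -1.0]]
force: [-0.2, -0.2, 0.4]
width: 1.001
grasp_force: 0.0
```

carry_out:
  deltas:
    - {"linear": [0,0,0.12],"twist": [0,0,0]}
    - {"linear": [0,0,0.224],"twist": [0,0,0]}
    - {"linear": [0,0,0.224],"twist": [0,0,0]}

```text
time_s: 5.95
ee_pos: [0.595, -0.2911, 0.3071]
eef_rot: [[0.066, 0.998, 0.009], [0.998, -0.066, -0.006], [-0.006, 0.009, -1.0]]
force: [1.4, -0.3, -1.0]
width: 1.001
grasp_force: 0.0
```

```bash
cat > chk.py <<'E'
from h import *
import sys
k=sys.argv[1]
i=robot.camera_info("wrist"); im=robot.camera("wrist"); cv2.imwrite(f"pics/{k}.png",im[:,:,::-1]); np.save(k+".npy",i,allow_pickle=True)
o=robot.get_obs(); print(o["time_s"],o["ee_pos"].round(4),o["qpos"].round(2))
for z in map(float,sys.argv[2:]):
    for b in blobs(im,i,z,(0,0,150),(179,40,255),True,amin=300): print(z,*b)
E
python3 chk.py w3 .029
```

```text
6.0 [ 0.5941 -0.2905  0.3039] [-0.63  0.46  1.46  0.    1.22 -0.57]
0.029 [626. 413.] [ 984.9 -566.4] [238.8  32.6] -47.3
0.029 [317. 270.] [ 591.9 -313.8] [55.1 51.1] -3.7
0.029 [317. 165.] [ 602.5 -242.8] [59.  58.2] 54.1
0.029 [312.  75.] [ 597.5 -174.7] [70.8 49.7] -3.7
0.029 [98. 46.] [ 432.7 -129.3] [94.4 17. ] -22.6
```

View pics/w3.png

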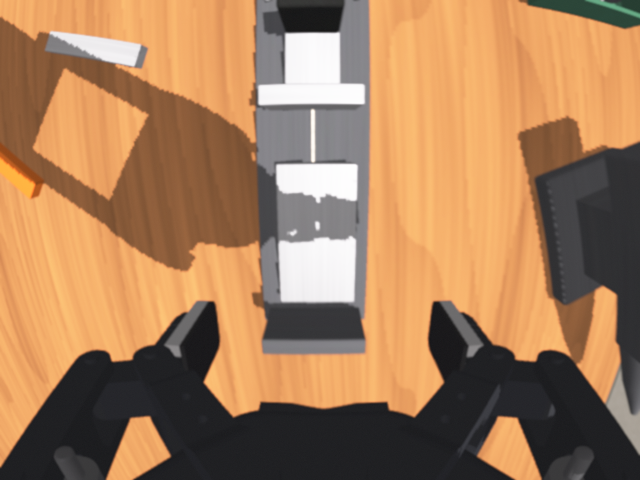

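The widest bar lies in the jig at columns 276–357, rows 163–302, between stop and wall, roughly on the line (column 313). The wall starts just below it.

```bash
python3 - <<'E'
from h import *
i=np.load("w3.npy",allow_pickle=True).item()
im=cv2.imread("pics/w3.png"); g=cv2.cvtColor(im,cv2.COLOR_BGR2GRAY).astype(float)
d=np.array([.06556,.99785]); n=np.array([d[1],-d[0]]); o=np.array([.594,-.235])
f=lambda s,px,z:print(s,[(round((c[:2]-o)@n*1e3,1),round((c[:2]-o)@d*1e3,1)) for c in toplane(i,px,z,True)])
L=[]
for v in range(116,158,6):
    us=np.arange(304,323); w=np.clip(g[v,us]-160,0,None); L.append(((us*w).sum()/w.sum(),v))
f("line",[L[0],L[-1]],.015)
f("bar",[[276,165],[357,163],[280,302],[355,302]],.029)
f("wall top in",[[262,338],[366,338]],.065); f("wall base",[[269,307],[361,305]],.015)
f("stop top face",[[258,104],[364,104]],.065)
E
```

```text
line [(np.float64(0.3), np.float64(28.3)), (np.float64(0.3), np.float64(3.0))]
bar [(np.float64(-23.8), np.float64(-4.7)), (np.float64(30.0), np.float64(-3.6)), (np.float64(-24.4), np.float64(-104.1)), (np.float64(30.8), np.float64(-104.3))]
wall top in [(np.float64(-33.4), np.float64(-113.6)), (np.float64(35.3), np.float64(-113.7))]
wall base [(np.float64(-35.0), np.float64(-115.3)), (np.float64(37.0), np.float64(-113.7))]
stop top face [(np.float64(-29.3), np.float64(33.3)), (np.float64(30.1), np.float64(32.8))]
```

carry_out:
  deltas:
    - {"linear": [-0.04,0.11,0],"twist": [0,0,0.028]}
    - {"linear": [-0.08,0.22,0],"twist": [0,0,0.056]}
    - {"linear": [-0.12,0.33,0],"twist": [0,0,0.084]}
    - {"linear": [-0.16,0.44,0],"twist": [0,0,0.112]}
    - {"linear": [-0.2,0.55,0],"twist": [0,0,0.14]}
    - {"linear": [-0.24,0.66,0],"twist": [0,0,0.17]}
    - {"linear": [-0.28,0.77,0],"twist": [0,0,0.203]}
    - {"linear": [-0.32,0.844,0],"twist": [0,0,0.203]}
    - {"linear": [-0.32,0.844,-0.09],"twist": [0,0,0.203]}
    - {"linear": [-0.32,0.844,-0.18],"twist": [0,0,0.203]}
    - {"linear": [-0.32,0.844,-0.248],"twist": [0,0,0.203]}
    - {"linear": [-0.32,0.844,-0.248],"twist": [0,0,0.203]}

```text
time_s: 7.5
ee_pos: [0.4308, 0.1319, 0.1735]
eef_rot: [[-0.935, 0.354, -0.009], [0.354, 0.935, -0.0], [0.008, -0.003, -1.0]]
force: [1.0, -0.1, 0.2]
width: 1.002
grasp_force: 0.0
```

carry_out:
  deltas:
    - {"linear": [0,0,0],"twist": [0,0,0]}
    - {"linear": [0,0,0],"twist": [0,0,0]}
    - {"linear": [0,0,0],"twist": [0,0,0]}
    - {"linear": [0,0,0],"twist": [0,0,0]}
    - {"linear": [0,0,0],"twist": [0,0,0]}
    - {"linear": [0,0,0],"twist": [0,0,0]}
  fingers: 1
  newtons: 60

```text
time_s: 8.25
ee_pos: [0.4343, 0.1321, 0.1786]
eef_rot: [[-0.935, 0.354, 0.003], [0.354, 0.935, 0.0], [-0.003, 0.001, -1.0]]
force: [-1.9, 0.0, 9.1]
width: 0.467
grasp_force: 60.5
```

carry_out:
  deltas:
    - {"linear": [0,0,0.12],"twist": [0,0,0]}
    - {"linear": [0.02,-0.05,0.24],"twist": [0,0,-0.02]}
    - {"linear": [0.06,-0.16,0.28],"twist": [0,0,-0.048]}
    - {"linear": [0.1,-0.27,0.28],"twist": [0,0,-0.076]}
    - {"linear": [0.14,-0.38,0.28],"twist": [0,0,-0.104]}
    - {"linear": [0.18,-0.49,0.28],"twist": [0,0,-0.132]}
    - {"linear": [0.22,-0.6,0.28],"twist": [0,0,-0.16]}
    - {"linear": [0.26,-0.71,0.28],"twist": [0,0,-0.19]}
    - {"linear": [0.3,-0.81,0.28],"twist": [0,0,-0.203]}
    - {"linear": [0.315,-0.844,0.28],"twist": [0,0,-0.203]}
    - {"linear": [0.315,-0.844,0.19],"twist": [0,0,-0.203]}
    - {"linear": [0.315,-0.844,0.14],"twist": [0,0,-0.203]}

```text
time_s: 9.75
ee_pos: [0.5897, -0.2898, 0.2443]
eef_rot: [[0.067, 0.998, -0.003], [0.998, -0.067, 0.002], [0.002, -0.003, -1.0]]
force: [-0.7, 0.3, -4.5]
width: 0.467
grasp_force: 64.0
```

carry_out:
  deltas:
    - {"linear": [0,0,0],"twist": [0,0,0]}
    - {"linear": [0,0,0],"twist": [0,0,0]}

```text
time_s: 10.0
ee_pos: [0.5912, -0.2902, 0.2481]
eef_rot: [[0.066, 0.998, 0.001], [0.998, -0.066, -0.001], [-0.001, 0.001, -1.0]]
force: [0.9, -0.4, -3.7]
width: 0.466
grasp_force: 64.1
```

```bash
python3 chk.py w4
```

```text
10.05 [ 0.5914 -0.2904  0.2487] [-0.64  0.53  1.49 -0.    1.12 -0.57]
```

View pics/w4.png

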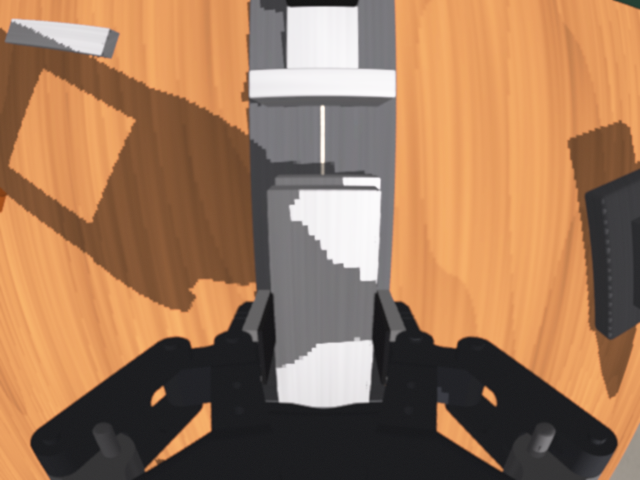

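The held bar (columns 268–381) is centred on the line at column 323, above the widest bar. I'll lower it.

carry_out:
  deltas:
    - {"linear": [0,0,-0.04],"twist": [0,0,0]}
    - {"linear": [0,0,-0.07],"twist": [0,0,0]}
    - {"linear": [0,0,-0.078],"twist": [0,0,0]}
    - {"linear": [0,0,-0.078],"twist": [0,0,0]}
    - {"linear": [0,0,-0.078],"twist": [0,0,0]}

```text
time_s: 10.68
ee_pos: [0.5905, -0.2897, 0.2078]
eef_rot: [[0.066, 0.998, -0.002], [0.998, -0.066, 0.001], [0.001, -0.002, -1.0]]
force: [-4.2, 3.7, 3.6]
width: 0.468
grasp_force: 65.0
```

carry_out:
  deltas:
    - {"linear": [0,0,0],"twist": [0,0,0]}
    - {"linear": [0,0,0],"twist": [0,0,0]}
    - {"linear": [0,0,0],"twist": [0,0,0]}
    - {"linear": [0,0,0],"twist": [0,0,0]}
    - {"linear": [0,0,0.1],"twist": [0,0,0]}
    - {"linear": [0,0,0.2],"twist": [0,0,0]}
    - {"linear": [0,0,0.2],"twist": [0,0,0]}
  fingers: -1

```text
time_s: 11.55
ee_pos: [0.5924, -0.2911, 0.3136]
eef_rot: [[0.066, 0.998, 0.008], [0.998, -0.066, -0.006], [-0.006, 0.009, -1.0]]
force: [0.7, 0.1, 0.2]
width: 1.001
grasp_force: 0.0
```

```bash
python3 chk.py w5 .043 .029
```

```text
11.6 [ 0.5915 -0.2905  0.3105] [-0.64  0.45  1.46  0.    1.23 -0.57]
0.043 [626. 413.] [ 972.6 -553.5] [228.7  34.2] -46.0
0.043 [324. 270.] [ 592.  -310.6] [53.1 52.3] 86.0
0.043 [323. 181.] [ 596.9 -251.2] [50.7 28.1] -4.9
0.043 [316.  77.] [ 598.3 -177.4] [66.7 46.8] -4.0
0.043 [104.  47.] [ 441.6 -134.3] [89.1 16.2] -22.6
0.029 [626. 413.] [ 994.6 -573. ] [242.1  36.2] -46.0
0.029 [324. 270.] [ 591.7 -315.8] [56.2 55.3] 86.0
0.029 [323. 181.] [ 596.8 -253. ] [53.7 29.8] -4.9
0.029 [316.  77.] [ 598.4 -174.8] [70.6 49.6] -4.0
0.029 [104.  47.] [ 432.4 -129.2] [94.3 17.2] -22.6
```

View pics/w5.png

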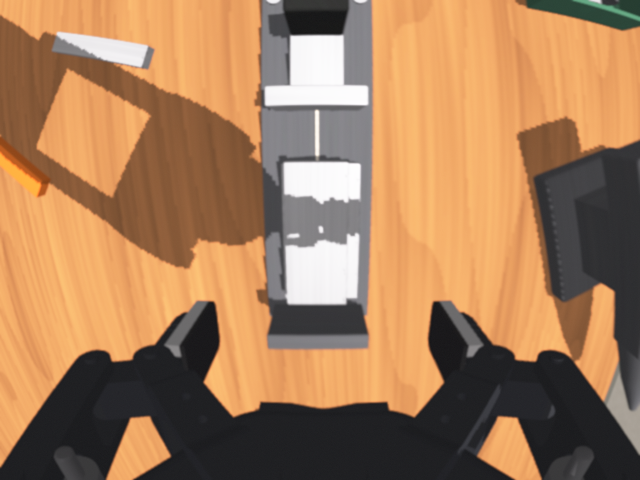

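Both bars lie in the jig: the second bar is roughly at columns 283–348, on the widest one. Next is the narrow bar.

carry_out:
  deltas:
    - {"linear": [-0.035,0.11,0],"twist": [0,0,0.026]}
    - {"linear": [-0.07,0.22,0],"twist": [0,0,0.052]}
    - {"linear": [-0.105,0.33,0],"twist": [0,0,0.078]}
    - {"linear": [-0.14,0.44,0],"twist": [0,0,0.104]}
    - {"linear": [-0.175,0.55,0],"twist": [0,0,0.13]}
    - {"linear": [-0.21,0.66,0],"twist": [0,0,0.156]}
    - {"linear": [-0.245,0.77,0],"twist": [0,0,0.182]}

```text
time_s: 12.48
ee_pos: [0.4668, 0.0966, 0.3062]
eef_rot: [[-0.883, 0.47, -0.002], [0.47, 0.883, 0.0], [0.002, -0.001, -1.0]]
force: [1.3, 0.3, 0.7]
width: 1.001
grasp_force: 0.0
```

carry_out:
  deltas:
    - {"linear": [-0.035,0.115,0],"twist": [0,0,0]}
    - {"linear": [-0.07,0.23,0],"twist": [0,0,0]}
    - {"linear": [-0.105,0.345,0],"twist": [0,0,0]}
    - {"linear": [-0.141,0.469,0],"twist": [0,0,0]}
    - {"linear": [-0.141,0.469,0],"twist": [0,0,0]}
    - {"linear": [-0.141,0.469,0],"twist": [0,0,0]}

```text
time_s: 13.22
ee_pos: [0.3972, 0.3293, 0.3063]
eef_rot: [[-0.881, 0.473, -0.002], [0.473, 0.881, -0.002], [0.001, -0.002, -1.0]]
force: [1.5, 0.7, 0.3]
width: 1.0
grasp_force: 0.0
```

```bash
python3 chk.py w6 .012
```

```text
13.275 [0.3977 0.3287 0.3066] [ 0.46  0.16  1.84 -0.    1.14 -0.62]
0.012 [604. 351.] [652.3 534.5] [72.2 28.4] -82.6
0.012 [330. 242.] [403.6 330.1] [87.3 30.1] -28.3
```

carry_out:
  deltas:
    - {"linear": [0,0,-0.1],"twist": [0,0,0]}
    - {"linear": [0,0,-0.2],"twist": [0,0,0]}
    - {"linear": [0,0,-0.264],"twist": [0,0,0]}
    - {"linear": [0,0,-0.264],"twist": [0,0,0]}

```text
time_s: 13.78
ee_pos: [0.3971, 0.3272, 0.1731]
eef_rot: [[-0.879, 0.476, -0.006], [0.477, 0.879, -0.003], [0.004, -0.006, -1.0]]
force: [0.2, -0.6, -0.1]
width: 0.997
grasp_force: 0.0
```

carry_out:
  deltas:
    - {"linear": [0,0,0],"twist": [0,0,0]}
    - {"linear": [0,0,0],"twist": [0,0,0]}
    - {"linear": [0,0,0],"twist": [0,0,0]}
    - {"linear": [0,0,0],"twist": [0,0,0]}
    - {"linear": [0,0,0],"twist": [0,0,0]}
    - {"linear": [0,0,0],"twist": [0,0,0]}
  fingers: 1
  newtons: 50

```text
time_s: 14.52
ee_pos: [0.3987, 0.3301, 0.1775]
eef_rot: [[-0.881, 0.474, 0.003], [0.474, 0.881, 0.001], [-0.002, 0.003, -1.0]]
force: [0.1, -1.0, 6.3]
width: 0.333
grasp_force: 49.6
```

carry_out:
  deltas:
    - {"linear": [0,0,0.12],"twist": [0,0,0]}
    - {"linear": [0.02,-0.05,0.24],"twist": [0,0,0]}
    - {"linear": [0.05,-0.16,0.29],"twist": [0,0,-0.026]}
    - {"linear": [0.085,-0.27,0.29],"twist": [0,0,-0.052]}
    - {"linear": [0.12,-0.38,0.29],"twist": [0,0,-0.078]}
    - {"linear": [0.155,-0.49,0.29],"twist": [0,0,-0.104]}
    - {"linear": [0.19,-0.6,0.29],"twist": [0,0,-0.13]}
    - {"linear": [0.225,-0.71,0.29],"twist": [0,0,-0.156]}
    - {"linear": [0.255,-0.82,0.29],"twist": [0,0,-0.182]}

```text
time_s: 15.65
ee_pos: [0.5253, -0.0822, 0.3208]
eef_rot: [[0.072, 0.997, 0.0], [0.997, -0.072, 0.0], [0.0, 0.0, -1.0]]
force: [0.9, 0.2, -2.7]
width: 0.331
grasp_force: 51.4
```

carry_out:
  deltas:
    - {"linear": [0.035,-0.11,0],"twist": [0,0,0]}
    - {"linear": [0.07,-0.22,0],"twist": [0,0,0]}
    - {"linear": [0.105,-0.33,0],"twist": [0,0,0]}
    - {"linear": [0.131,-0.419,0],"twist": [0,0,0]}
    - {"linear": [0.131,-0.419,-0.06],"twist": [0,0,0]}
    - {"linear": [0.131,-0.419,-0.12],"twist": [0,0,0]}
    - {"linear": [0.131,-0.419,-0.12],"twist": [0,0,0]}
    - {"linear": [0.131,-0.419,-0.12],"twist": [0,0,0]}

```text
time_s: 16.65
ee_pos: [0.5912, -0.2899, 0.2617]
eef_rot: [[0.066, 0.998, 0.001], [0.998, -0.066, -0.001], [-0.001, 0.001, -1.0]]
force: [0.9, 0.4, -2.6]
width: 0.331
grasp_force: 51.4
```

```bash
python3 chk.py w7
```

```text
16.7 [ 0.5914 -0.2901  0.2625] [-0.64  0.51  1.48 -0.    1.15 -0.57]
```

View pics/w7.png

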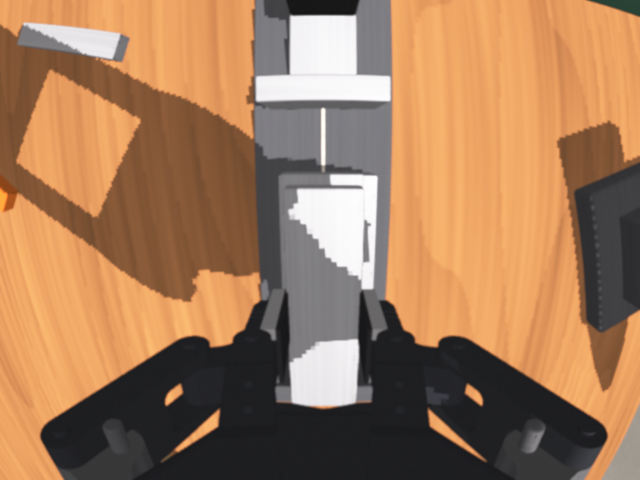

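The held bar (columns 285–364) is centred on the line at column 323. I'll lower it and release.

carry_out:
  deltas:
    - {"linear": [0,0,-0.04],"twist": [0,0,0]}
    - {"linear": [0,0,-0.07],"twist": [0,0,0]}
    - {"linear": [0,0,-0.079],"twist": [0,0,0]}
    - {"linear": [0,0,-0.079],"twist": [0,0,0]}
    - {"linear": [0,0,-0.079],"twist": [0,0,0]}

```text
time_s: 17.32
ee_pos: [0.5907, -0.29, 0.2207]
eef_rot: [[0.067, 0.998, -0.0], [0.998, -0.067, 0.0], [0.0, -0.0, -1.0]]
force: [-0.1, -0.1, -2.7]
width: 0.331
grasp_force: 51.4
```

carry_out:
  deltas:
    - {"linear": [0,0,0],"twist": [0,0,0]}
    - {"linear": [0,0,0],"twist": [0,0,0]}
    - {"linear": [0,0,0],"twist": [0,0,0]}
    - {"linear": [0,0,0],"twist": [0,0,0]}
    - {"linear": [0,0,0.1],"twist": [0,0,0]}
    - {"linear": [0,0,0.18],"twist": [0,0,0]}
    - {"linear": [0,0,0.18],"twist": [0,0,0]}
  fingers: -1

```text
time_s: 18.2
ee_pos: [0.5921, -0.2909, 0.3161]
eef_rot: [[0.066, 0.998, 0.007], [0.998, -0.066, -0.005], [-0.005, 0.007, -1.0]]
force: [0.5, 1.0, -1.3]
width: 1.003
grasp_force: 0.0
```

```bash
python3 chk.py w8 .055 .014
```

```text
18.25 [ 0.5914 -0.2903  0.3135] [-0.64  0.45  1.46  0.    1.23 -0.57]
0.055 [627. 413.] [ 956.8 -538.8] [216.6  33.9] -46.0
0.055 [324. 272.] [ 592.3 -309.2] [56.3 49.3] 86.2
0.055 [320. 182.] [ 596.9 -251.4] [48.  29.8] -4.0
0.055 [318.  78.] [ 598.  -179.4] [62.9 44.9] -3.3
0.055 [106.  48.] [ 448.9 -138.4] [85.1 15.4] -22.6
0.014 [627. 413.] [1020.9 -595.6] [255.2  40. ] -46.0
0.014 [324. 272.] [ 591.3 -325.1] [66.3 58.1] 86.2
0.014 [320. 182.] [ 596.8 -256.9] [56.5 35.1] -4.0
0.014 [318.  78.] [ 598.1 -172.1] [74.1 52.9] -3.3
0.014 [106.  48.] [ 422.4 -123.7] [100.2  18.2] -22.6
```

View pics/w8.png

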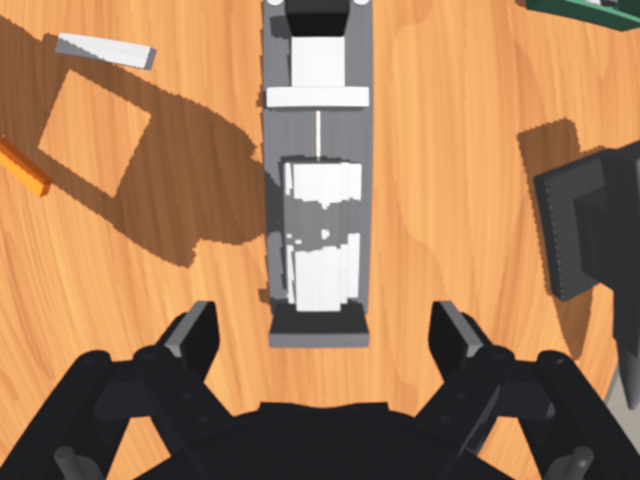

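Three layers are stacked and centred. Next is the slim bar.

carry_out:
  deltas:
    - {"linear": [-0.05,0.05,0],"twist": [0,0,0.028]}
    - {"linear": [-0.12,0.11,0],"twist": [0,0,0.056]}
    - {"linear": [-0.19,0.18,0],"twist": [0,0,0.084]}
    - {"linear": [-0.26,0.25,0],"twist": [0,0,0.112]}
    - {"linear": [-0.31,0.3,0],"twist": [0,0,0.14]}
    - {"linear": [-0.339,0.33,0],"twist": [0,0,0.168]}
    - {"linear": [-0.339,0.33,-0.06],"twist": [0,0,0.198]}
    - {"linear": [-0.339,0.33,-0.13],"twist": [0,0,0.198]}
    - {"linear": [-0.339,0.33,-0.21],"twist": [0,0,0.198]}
    - {"linear": [-0.339,0.33,-0.27],"twist": [0,0,0.198]}
    - {"linear": [-0.339,0.33,-0.27],"twist": [0,0,0.198]}

```text
time_s: 19.62
ee_pos: [0.4193, -0.1238, 0.1733]
eef_rot: [[-0.924, 0.383, -0.007], [0.383, 0.924, 0.004], [0.008, 0.001, -1.0]]
force: [0.6, 0.8, 0.5]
width: 1.001
grasp_force: 0.0
```

carry_out:
  deltas:
    - {"linear": [0,0,0],"twist": [0,0,0]}
    - {"linear": [0,0,0],"twist": [0,0,0]}
    - {"linear": [0,0,0],"twist": [0,0,0]}
    - {"linear": [0,0,0],"twist": [0,0,0]}
    - {"linear": [0,0,0],"twist": [0,0,0]}
    - {"linear": [0,0,0],"twist": [0,0,0]}
    - {"linear": [0,0,0],"twist": [0,0,0]}
  fingers: 1
  newtons: 50

```text
time_s: 20.5
ee_pos: [0.4218, -0.1252, 0.1772]
eef_rot: [[-0.924, 0.383, 0.001], [0.383, 0.924, -0.001], [-0.001, -0.0, -1.0]]
force: [-0.6, 0.3, 7.2]
width: 0.193
grasp_force: 49.3
```

carry_out:
  deltas:
    - {"linear": [0,0,0.12],"twist": [0,0,0]}
    - {"linear": [0,0,0.24],"twist": [0,0,-0.014]}
    - {"linear": [0.05,-0.05,0.29],"twist": [0,0,-0.042]}
    - {"linear": [0.12,-0.11,0.29],"twist": [0,0,-0.07]}
    - {"linear": [0.19,-0.18,0.29],"twist": [0,0,-0.098]}
    - {"linear": [0.26,-0.25,0.29],"twist": [0,0,-0.126]}
    - {"linear": [0.31,-0.3,0.29],"twist": [0,0,-0.154]}
    - {"linear": [0.339,-0.33,0.29],"twist": [0,0,-0.182]}
    - {"linear": [0.339,-0.33,0.25],"twist": [0,0,-0.198]}
    - {"linear": [0.339,-0.33,0.19],"twist": [0,0,-0.198]}
    - {"linear": [0.339,-0.33,0.19],"twist": [0,0,-0.198]}
    - {"linear": [0.339,-0.33,0.19],"twist": [0,0,-0.198]}

```text
time_s: 22.0
ee_pos: [0.591, -0.2901, 0.272]
eef_rot: [[0.066, 0.998, 0.001], [0.998, -0.066, -0.0], [-0.0, 0.001, -1.0]]
force: [0.8, -1.2, -1.4]
width: 0.191
grasp_force: 49.8
```

```bash
python3 chk.py w9
```

```text
22.05 [ 0.5912 -0.2903  0.2727] [-0.64  0.5   1.48 -0.    1.16 -0.57]
```

View pics/w9.png

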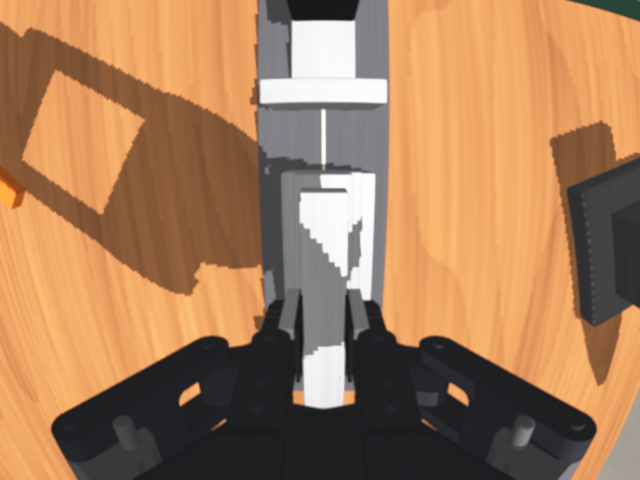

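The slim bar (columns 300–347) is centred on the line. I'll lower it, release, lift, and look.

carry_out:
  deltas:
    - {"linear": [0,0,-0.04],"twist": [0,0,0]}
    - {"linear": [0,0,-0.068],"twist": [0,0,0]}
    - {"linear": [0,0,-0.076],"twist": [0,0,0]}
    - {"linear": [0,0,-0.076],"twist": [0,0,0]}
    - {"linear": [0,0,-0.076],"twist": [0,0,0]}

```text
time_s: 22.68
ee_pos: [0.5908, -0.29, 0.2329]
eef_rot: [[0.067, 0.998, -0.0], [0.998, -0.067, 0.0], [0.0, -0.0, -1.0]]
force: [-0.6, 0.1, -1.8]
width: 0.192
grasp_force: 49.8
```

carry_out:
  deltas:
    - {"linear": [0,0,0],"twist": [0,0,0]}
    - {"linear": [0,0,0],"twist": [0,0,0]}
    - {"linear": [0,0,0],"twist": [0,0,0]}
    - {"linear": [0,0,0],"twist": [0,0,0]}
    - {"linear": [0,0,0.08],"twist": [0,0,0]}
    - {"linear": [0,0,0.16],"twist": [0,0,0]}
    - {"linear": [0,0,0.16],"twist": [0,0,0]}
  fingers: -1

```text
time_s: 23.55
ee_pos: [0.5921, -0.2909, 0.3179]
eef_rot: [[0.066, 0.998, 0.007], [0.998, -0.066, -0.005], [-0.004, 0.007, -1.0]]
force: [0.4, -0.1, 0.2]
width: 1.003
grasp_force: 0.0
```

```bash
python3 chk.py w10
```

```text
23.6 [ 0.5913 -0.2903  0.3154] [-0.64  0.45  1.46 -0.    1.24 -0.57]
```

View pics/w10.png

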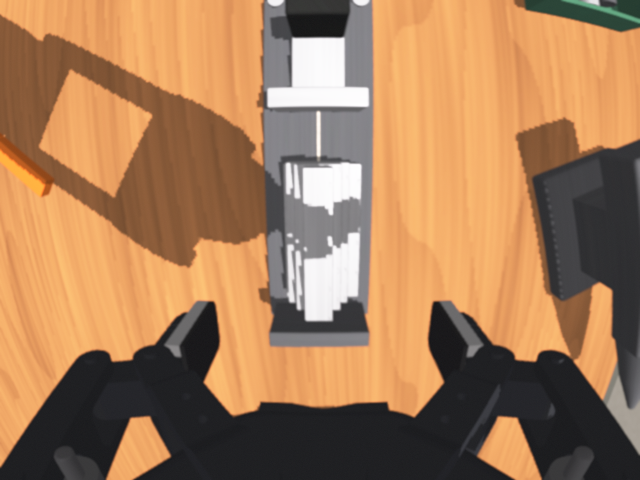

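All four bars are stacked and centred (slim at columns 303–333), with the stop at row 97. Next I'll close the fingers behind the handle and push.

carry_out:
  deltas:
    - {"linear": [0.006,0.1,0],"twist": [0,0,0]}
    - {"linear": [0.012,0.2,0],"twist": [0,0,0]}
    - {"linear": [0.018,0.3,0],"twist": [0,0,0]}
    - {"linear": [0.024,0.384,0],"twist": [0,0,0]}
    - {"linear": [0.024,0.384,0],"twist": [0,0,0]}
    - {"linear": [0.024,0.384,0],"twist": [0,0,0]}
    - {"linear": [0.024,0.384,0],"twist": [0,0,0]}
    - {"linear": [0.024,0.384,-0.06],"twist": [0,0,0]}
    - {"linear": [0.024,0.384,-0.12],"twist": [0,0,0]}
    - {"linear": [0.024,0.384,-0.18],"twist": [0,0,0]}
    - {"linear": [0.024,0.384,-0.18],"twist": [0,0,0]}
    - {"linear": [0.024,0.384,-0.18],"twist": [0,0,0]}
  fingers: 1
  newtons: 40

```text
time_s: 25.1
ee_pos: [0.6033, -0.0989, 0.2242]
eef_rot: [[0.068, 0.998, 0.001], [0.998, -0.068, -0.0], [-0.0, 0.001, -1.0]]
force: [1.0, -1.2, 0.1]
width: 0.0
grasp_force: 0.0
```

carry_out:
  deltas:
    - {"linear": [-0.0015,-0.022,0],"twist": [0,0,0]}
    - {"linear": [-0.003,-0.044,0],"twist": [0,0,0]}
    - {"linear": [-0.0045,-0.066,0],"twist": [0,0,0]}
    - {"linear": [-0.0055,-0.082,0],"twist": [0,0,0]}
    - {"linear": [-0.0065,-0.098,0],"twist": [0,0,0]}
    - {"linear": [-0.0075,-0.114,0],"twist": [0,0,0]}
    - {"linear": [-0.008,-0.124,0],"twist": [0,0,0]}
    - {"linear": [-0.0085,-0.13,0],"twist": [0,0,0]}

```text
time_s: 26.1
ee_pos: [0.5987, -0.1619, 0.2232]
eef_rot: [[0.067, 0.998, -0.0], [0.998, -0.067, 0.003], [0.003, -0.0, -1.0]]
force: [2.2, 13.4, 5.4]
width: -0.001
grasp_force: 6.7
```

```bash
python3 - <<'E'
from h import *
o=robot.get_obs(); print(o["time_s"],o["ee_pos"].round(4),o["force"].round(1))
im=robot.camera("scene"); cv2.imwrite("pics/s2.png",cv2.resize(im[280:410,190:370,::-1],None,fx=4.4,fy=4.4,interpolation=cv2.INTER_CUBIC))
E
```

```text
26.1 [ 0.5987 -0.1619  0.2232] [ 2.2 13.4  5.4]
```

View pics/s2.png

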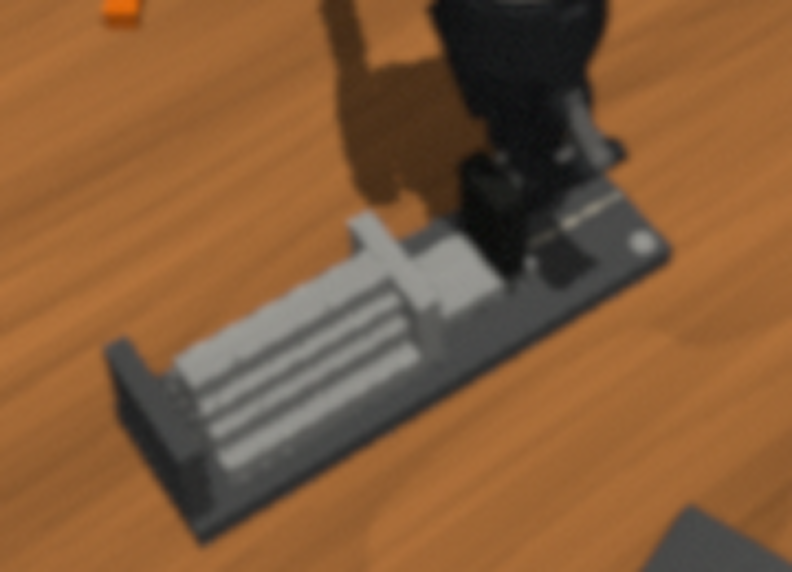

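The stop is against the bars, with a gap still to close before the end wall. I'll keep going in small steps and watch the force.

carry_out:
  deltas:
    - {"linear": [-0.0003,-0.004,0],"twist": [0,0,0]}
    - {"linear": [-0.0006,-0.008,0],"twist": [0,0,0]}
    - {"linear": [-0.0008,-0.012,0],"twist": [0,0,0]}

```text
time_s: 26.52
ee_pos: [0.5984, -0.1668, 0.2232]
eef_rot: [[0.066, 0.998, -0.0], [0.998, -0.066, 0.004], [0.004, -0.0, -1.0]]
force: [2.3, 13.1, 5.4]
width: 0.0
grasp_force: 6.6
```

carry_out:
  deltas:
    - {"linear": [-0.0003,-0.003,0],"twist": [0,0,0]}
    - {"linear": [-0.0004,-0.006,0],"twist": [0,0,0]}

```text
time_s: 26.78
ee_pos: [0.5982, -0.1698, 0.2232]
eef_rot: [[0.066, 0.998, -0.0], [0.998, -0.066, 0.004], [0.004, -0.0, -1.0]]
force: [1.8, 12.8, 5.6]
width: 0.001
grasp_force: 6.6
```

carry_out:
  deltas:
    - {"linear": [-0.0003,-0.003,0],"twist": [0,0,0]}
    - {"linear": [-0.0004,-0.006,0],"twist": [0,0,0]}

```text
time_s: 27.02
ee_pos: [0.598, -0.1726, 0.2232]
eef_rot: [[0.066, 0.998, -0.0], [0.998, -0.066, 0.005], [0.005, -0.001, -1.0]]
force: [1.8, 14.4, 7.0]
width: -0.008
grasp_force: 7.4
```

carry_out:
  deltas:
    - {"linear": [-0.0002,-0.003,0],"twist": [0,0,0]}
    - {"linear": [-0.0003,-0.005,0],"twist": [0,0,0]}

```text
time_s: 27.28
ee_pos: [0.598, -0.1732, 0.2232]
eef_rot: [[0.066, 0.998, -0.0], [0.998, -0.066, 0.008], [0.008, -0.001, -1.0]]
force: [3.7, 25.8, 9.5]
width: 0.004
grasp_force: 12.7
```

The motion has stalled and the force is rising, so it is snug. One more small press, then back off and look.

carry_out:
  deltas:
    - {"linear": [-0.0002,-0.003,0],"twist": [0,0,0]}
    - {"linear": [-0.0002,-0.003,0],"twist": [0,0,0]}
    - {"linear": [-0.0002,-0.003,0],"twist": [0,0,0]}

```text
time_s: 27.65
ee_pos: [0.598, -0.1735, 0.2232]
eef_rot: [[0.065, 0.998, -0.001], [0.998, -0.065, 0.01], [0.01, -0.001, -1.0]]
force: [2.7, 27.7, 10.7]
width: -0.002
grasp_force: 14.0
```

carry_out:
  deltas:
    - {"linear": [0.001,0.02,0],"twist": [0,0,0]}
    - {"linear": [0.004,0.06,0],"twist": [0,0,0]}
    - {"linear": [0.006,0.1,0],"twist": [0,0,0]}
    - {"linear": [0.006,0.1,0.1],"twist": [0,0,0]}
    - {"linear": [0.006,0.1,0.2],"twist": [0,0,0]}
    - {"linear": [0.0,0.05,0.25],"twist": [0,0,0]}
    - {"linear": [0.0,-0.05,0.25],"twist": [0,0,0]}
    - {"linear": [0.0,-0.1,0.25],"twist": [0,0,0]}
    - {"linear": [0.0,-0.1,0.25],"twist": [0,0,0]}
    - {"linear": [0.0,-0.1,0.25],"twist": [0,0,0]}

```text
time_s: 28.9
ee_pos: [0.5974, -0.228, 0.3473]
eef_rot: [[0.066, 0.998, -0.001], [0.998, -0.066, 0.001], [0.001, -0.002, -1.0]]
force: [-0.3, 0.7, -1.0]
width: -0.001
grasp_force: 0.0
```

```bash
python3 chk.py w11; python3 - <<'E'
import cv2
from h import *
a=cv2.resize(cv2.imread("pics/w11.png")[60:460,150:480],(400,485))
im=robot.camera("scene"); b=cv2.resize(im[290:400,205:305,::-1],(400,440),interpolation=cv2.INTER_CUBIC)
b=cv2.copyMakeBorder(b,0,45,0,0,cv2.BORDER_CONSTANT); cv2.imwrite("pics/f.png",cv2.hconcat([a,b]))
E
```

```text
28.95 [ 0.5975 -0.2278  0.3475] [-0.55  0.37  1.49  0.    1.28 -0.48]
```

View pics/f.png

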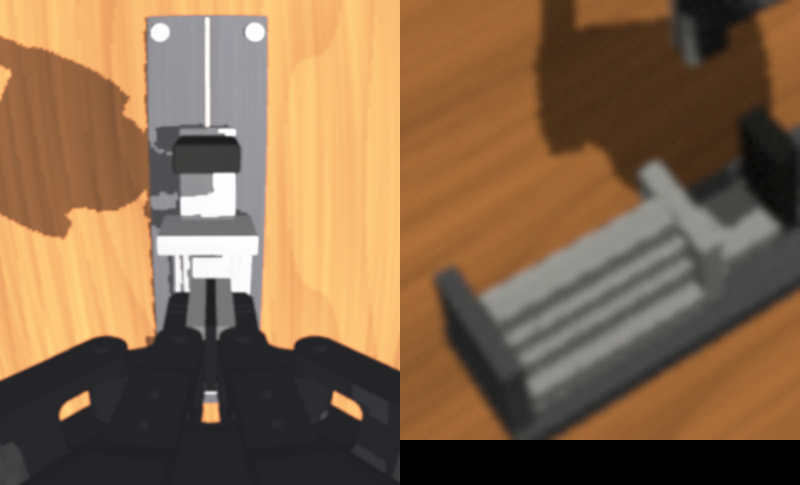

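The scene crop shows all four bars flush against the end wall with the stop tight on their other ends. The gripper is clear, so I'm handing in.

```bash
python3 -c "
from bench import robot
print(robot.finish_job())"
```

```text
the job is handed in; nothing more can be done
None
```

I stacked the four bars on the scribed line, pressed them flush between the snug stop and the end wall, and handed the job in at about 29 s; no verdict came back.

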